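Release the balance's battery tray with the pin tool

TASK

Take the pin tool from its wooden stand, put its pin through the slot in the roof of the balance's battery bay, press the recessed release button down and, keeping it held down, push the battery tray out until it stops fully open. Press and push gently, as the button and catches are plastic and break if forced, and leave the weighing boats and the calibration weight alone. Then stand the tool back in its stand, seated as it was, and let go.

Things in the scene. Friction and masses are not known exactly. Their poses are not given: they have to be found in the camera images.
- balance: Cream laboratory balance with blue base, fixed to the bench, 270 (x) x 200 (y) x 68 mm high. Origin: centre of its underside, z up. Round steel pan, 150 mm across, top at z = 88, centred at x = 42 mm; display near its -x edge. On its -y flank is the lower battery bay (x -45 to 45, y -100 to -205, roof top at z = 45 mm).
- slot (a point): Centre of the slot in the bay roof, at the roof's top face: x = 0, y = -163.5, z = 45 mm in the balance's frame. The slot is 16 mm wide (along the balance's x) and 67 mm long (along its y); the roof is 5 mm thick. The battery tray lies under the roof and slides out along the balance's -y, away from the pan. The tool must not press on any part of the balance with over 18 N.
- well (a point): Centre of the mouth of the square well (12 x 12 mm) in the tray, seen through the slot, 7 mm below the roof top; moves with the tray (shut: x 0, y -140 mm in the balance's frame). On its bottom, 13 mm below this point, is the white release button, 10 mm across. It sinks 5.5 mm on a spring: 2.5 N starts it, 7 N (3.5 mm) frees the tray, 9 N bottoms it, hard; over 18 N breaks it.
- tray (a joint): How far the battery tray is out (m): 0 shut, 0.046 fully out at a hard stop. Friction about 3 N; it stays where left. It is pushed by the pin bearing on the well's wall. Catches hold it at about 0.0015, 0.0135 and 0.0255 whenever the button is less than 3.5 mm down, so hold the button down until 0.034; a tray caught on the way is freed by pressing again.
- pin_tool: Aluminium pin tool, upright in the stand, 80 g. Square handle 24 x 24 x 70 mm high; origin: centre of its underside; x, y square to its flats. Below it a round spigot (11 mm wide, 12 mm long), then a round steel pin 5 mm wide that sticks out 26 to 56 mm: the length differs each run, is not measured and stays fixed in use, so the button must be found by feel.
- stand: Wooden block, 60 x 60 x 76 mm, fixed; round hole 17 mm wide, 73 mm deep in the middle of its top. Origin: centre of its underside. The seated tool has its spigot and pin in the hole and its handle's underside flat on the block's top, so the tool's origin is 76 mm above the stand's origin.
- boat_near: White plastic weighing boat, 76 mm square, 19 mm high, loose on the bench nearer the robot. Origin: centre of its underside. Leave alone.
- boat_far: The same kind of weighing boat, on the bench farther from the robot. Leave alone.
- boat_pan: The same kind of weighing boat, lying on the balance's pan. Leave alone.
- cal_weight: Steel calibration weight with a knob, 32 mm across, 48 mm high, 200 g, loose on the bench. Origin: centre of its underside. Leave alone.
Not all that is in view belongs to the job. There is more than one size of the stand; the one meant has the size given above.

How it is judged:
By the outcome, as a careful person would: the job done as asked, in the order asked, and still so for the second after the job is handed in, with the robot touching nothing.
It also fails if it takes over 54 s, if anything falls off the work surface, if the arm or the gripper's body presses on something with over 40 N, if the wrist force passes 120 N, or if a joint passes its speed limit or range.

ROBOT

A 7-joint arm with a two-finger parallel gripper is mounted at the origin on the work surface. World frame = base frame: x ahead of the robot, y to its left, z up, the work surface at z = 0. Lengths are in m, angles in rad, forces in N, time in s.
With the tool pointing down it reaches from about 0.425 to 0.875 m from the base axis. Payload 4.7 kg.
Tool frame: the origin (TCP) lies where the fingers leave the gripper's body, on its centre line; the fingertips stand 70 mm ahead of it and the grasp point (between the pads) lies 51 mm ahead of it; z points along the fingers, y is the line along which they close (so a half turn about z gives the same grasp; the last joint's range is limited). The gripper opens to 87 mm and grips with 3 to 60 N. Pads are 19 mm wide; open, the fingers measure 117 mm over their backs; the gripper's body (75 mm by 190 mm) begins 51 mm behind the grasp point.
Start: joints at [-1.32, 0.321, -0.07, 1.45, 0.023, 1.371, -0.057], TCP at [0.153, 0.632, 0.292] pointing down, gripper open.
Joint ranges: [-2.86, 2.86], [-0.3, 2.09], [-1.38, 1.24], [0.06, 2.45], [-1.56, 4.7], [0.09, 2.05], [-2.69, 2.69]. Speed limits (rad/s): [2.57, 2.57, 3.14, 3.14, 3.14, 3.14, 3.14].

INTERFACE

Orientations are given as a rotation vector (axis times angle).
In Python, from bench import get_state, get_image, get_calibration, close_job gives the robot as it stands.
- The arm moves only by the tool send_rows, never from a script. Its argument "rows" is a list of rows, each an object of numbers: "hand": the finger opening in mm, from 0 to 87; "x", "y", "z": the shift along the world's x, y, z in mm; "roll": the turn about the world's z in degrees. A call has 1 to 10 rows; each row shifts and turns the commanded pose from where the row before left it; what a row does not reach is not made up. A row lasts 1/10 s, in which the tool goes at most 50 mm and 8.59 degrees, less where a joint would pass 70% of its speed; a pose out of reach is approached as far as the arm can. A call is refused whole if a number of a shift passes 50 or a number of a turn 8.59, either way. A call with a gripper value outside its range is refused whole. The fingers move at their own pace and stop on an object; "force" is the grip in N (left out, the last holds). Time passes only in rows, so rows that do not move let the fingers close. It gives the time, the measured TCP pose, the force, the opening and the grip force at its end, in the units of the state.
- get_state(): the state, without advancing time (a new reading comes with each control period).
- get_image(name): name is "side" or "top" or "wrist"; returns the picture (420x560x3 uint8, blue, green, red); there is no depth.
- get_calibration(name): a dict with "mtx" (3x3 intrinsics, pixels), "world_from_camera" (4x4, takes a point from camera to world coordinates). Camera axes: x right, y down, z forward; pixel columns grow to the right and rows downward; lengths in m; the calibration is good to about 2 mm. The wrist camera is an equidistant fisheye: a pixel r from the principal point sees the ray r / f radians off the axis. A picture is of the moment at which its call begins: read the wrist's pose just before it. get_calibration takes no time and is no camera call; for the wrist camera it gives the pose at the moment of the call.
- close_job(): hands the job in; it is judged then, once.
The state is a dict: "time": time; "joint_positions": joint angles; "qd": joint speeds; "joint_torque": joint torques, N m; "position": TCP position; "tool_rot": TCP orientation; "ft_force": force on the tool from outside, world axes, zero at the start; "torque": the same for the moment, N m; "grip_width": opening from 0.0 (shut) to 1.0 (fully open); "grip_force": force on a finger pad.
Only numpy, scipy, OpenCV 4.12 (cv2) and the standard library are available. Lean on these libraries where they do the work, as an engineer would, in place of code of your own. Each camera call takes 0.05 s, during which the arm holds its last target. There are 200 camera calls.

## Working session

There is one attempt and no reset: what is moved stays moved. The work goes in short steps, Python scripts to look and compute and a tool call to move; the robot and the scene stay as the last step left them, time stands still between calls to the robot, and variables do not carry over. Pictures are saved under pics/ and viewed, at most 10 in all, crops included, and the job is handed in when it is done.

Besides the shell and the picture viewer there is one more tool, called after "Request:" as name([rows], argument=value, ...), one row to a line, values as JSON. send_rows: Moves the arm, as the interface text tells. Its arguments: {"type":"object","properties":{"rows":{"type":"array","items":{"type":"object","properties":{"hand":{"type":"number"},"x":{"type":"number"},"y":{"type":"number"},"z":{"type":"number"},"roll":{"type":"number"}}}},"force":{"type":"number"}},"required":["rows"]}

```bash
mkdir -p pics; python3 - <<'E'
from bench import *
import cv2,numpy as np
for n in("side","top"):
    i=get_image(n);cv2.imwrite(f"pics/{n}0.png",i);c=get_calibration(n);print(n,c["mtx"],np.round(c["world_from_camera"],4))
s=get_state();print(s["time"],s["position"],s["tool_rot"],s["ft_force"],s["grip_width"])
E
```

```text
side [[460.11803358   0.         276.96858245]
 [  0.         460.11803358 200.15383205]
 [  0.           0.           1.        ]] [[ 0.8647 -0.3488  0.3613  0.1044]
 [-0.5019 -0.5742  0.6468 -0.9074]
 [-0.0181 -0.7407 -0.6716  0.907 ]
 [ 0.      0.      0.      1.    ]]
top [[422.66988832   0.         279.23067361]
 [  0.         422.66988832 211.45815397]
 [  0.           0.           1.        ]] [[ 0.0183 -0.9811  0.1925  0.3689]
 [-0.9992 -0.0249 -0.0321 -0.1172]
 [ 0.0363 -0.1917 -0.9808  0.9144]
 [ 0.      0.      0.      1.    ]]
0.1 [0.15246362 0.63147673 0.29126049] [-3.71075144e-01 -3.11950493e+00  2.70611365e-03] [ 0.21285996 -0.60360727 -0.81559521] 1.001356549582033
```

View pics/top0.png

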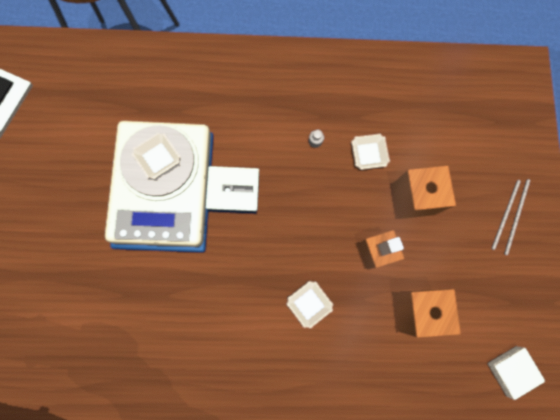

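View pics/side0.png

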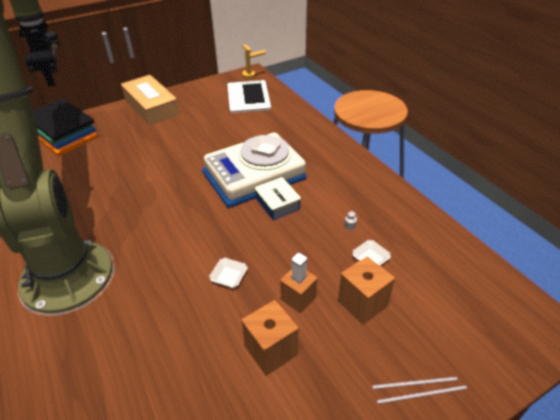

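The top view shows the tool at about (395,245) in the small stand at (385,249), the bay roof at (233,189) and the slot at (238,188). Next I'll measure them.

```bash
cat > h.py <<'E'
import numpy as np,cv2
from bench import *
def ray(n,px,z,c=None):
    c=c or get_calibration(n);M=c["world_from_camera"];p=np.atleast_2d(np.array(px,float))
    K=c["mtx"]
    xy=(p-[K[0,2],K[1,2]])/[K[0,0],K[1,1]]
    if n=="wrist":
        r=np.linalg.norm(xy,axis=1,keepdims=True);d=np.hstack([xy/np.maximum(r,1e-9)*np.sin(r),np.cos(r)])
    else: d=np.hstack([xy,np.ones((len(p),1))])
    d=d@M[:3,:3].T;o=M[:3,3]
    return o+d*((z-o[2])/d[:,2:])
def blobs(m,box,lo=20):
    x0,y0,x1,y1=box;s=np.zeros_like(m);s[y0:y1,x0:x1]=m[y0:y1,x0:x1]
    cs=cv2.findContours(s,cv2.RETR_EXTERNAL,cv2.CHAIN_APPROX_NONE)[0]
    return sorted([c for c in cs if cv2.contourArea(c)>lo],key=cv2.contourArea,reverse=True)
E
python3 - <<'E'
from h import *
np.set_printoptions(precision=4,suppress=True)
i=cv2.imread("pics/top0.png");h=cv2.cvtColor(i,cv2.COLOR_BGR2HSV)
def rep(name,n,c,z):
    w=ray(n,c.reshape(-1,2),z)[:,:2]*1000
    r=cv2.minAreaRect(w.astype(np.float32));print(name,cv2.contourArea(c),np.round(r[0],1),np.round(r[1],1),round(r[2],1))
    q=cv2.convexHull(c)
wh=((h[...,1]<90)&(h[...,2]>175)).astype(np.uint8)*255
for c in blobs(wh,(380,230,410,262))[:1]:rep("tool top",'top',c,.146)
for c in blobs(wh,(209,160,270,220))[:1]:rep("bay",'top',c,.045)
dk=(h[...,2]<150).astype(np.uint8)*255
for c in blobs(dk,(214,178,256,200),5):rep("slot",'top',c,.045)
for c in blobs(wh,(100,110,213,255))[:1]:rep("balance top",'top',c,.068)
for b,nm,z in(((360,225,410,272),"stand",.076),((405,160,460,215),"st2",.09),((405,285,465,340),"st3",.09)):
    og=cv2.inRange(h,(0,100,150),(25,255,255))
    for c in blobs(og,b)[:1]:rep(nm,'top',c,z)
a=cv2.resize(i[150:270,195:275],None,fx=5,fy=5,interpolation=cv2.INTER_CUBIC)
b=cv2.resize(i[200:320,350:430],None,fx=5,fy=5,interpolation=cv2.INTER_CUBIC)
cv2.imwrite("pics/crop1.png",np.hstack([a,b])[:600])
E
```

```text
tool top 167.5 [ 463.2 -357.5] [25.9 25.5] 18.9
bay 2002.5 [588.3 -46.4] [105.3  92.8] 89.1
slot 42.0 [589.1 -67.1] [ 6.5 40.1] 1.6
slot 5.5 [589.4 -33.3] [ 4.4 10.5] 2.5
balance top 11172.0 [592.7 105.1] [191.3 256.4] 89.0
stand 753.5 [ 460.5 -365.5] [83.7 88.1] 3.8
st2 1886.5 [ 598.3 -451.8] [106.1  90.9] 7.3
st3 2127.0 [ 335.9 -455.5] [95.7 98.9] 5.0
```

View pics/crop1.png

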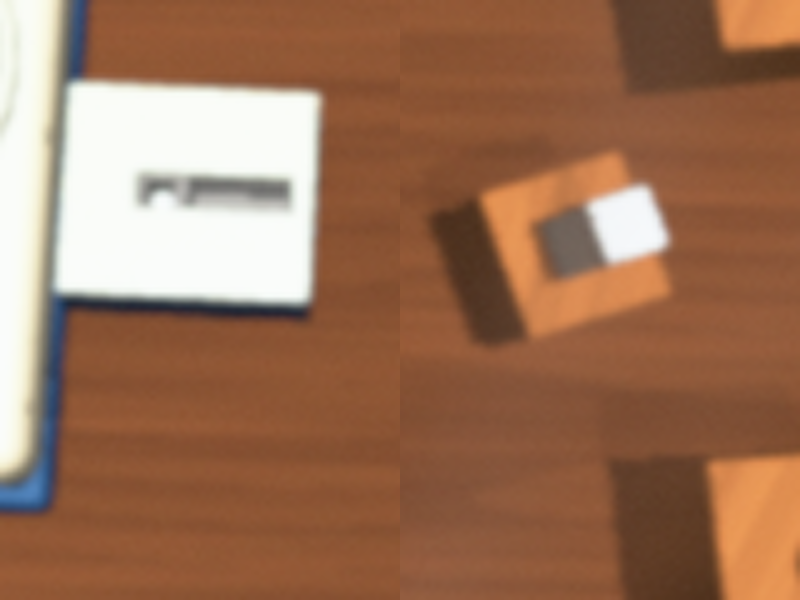

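```bash
python3 - <<'E'
from h import *
np.set_printoptions(precision=1,suppress=True)
f=lambda p:np.array(p,float)/5
A=lambda p:f(p)+[195,150]-.4
B=lambda p:f(np.array(p)-[400,0])+[350,200]-.4
def quad(n,p,z):
    w=ray('top',p,z)[:,:2]*1000;e=np.roll(w,-1,0)-w
    print(n,w.mean(0),np.linalg.norm(e,axis=1),np.degrees(np.arctan2(e[:,1],e[:,0])))
quad("bay",A([(70,80),(322,92),(310,305),(55,293)]),.045)
quad("stand",B([(482,190),(620,150),(670,295),(527,338)]),.076)
quad("tooltop",B([(586,204),(648,184),(670,243),(607,265)]),.146)
quad("slot",A([(137,172),(292,177),(291,210),(137,207)]),.045)
print("button",ray('top',A([(165,198)]),.025)*1000)
for z in(.076,.1):quad(f"st2 {z}",np.array([(410,169.),(450,168),(454,208),(413,210)]),z)
# tool from side view: tool top blob
i=cv2.imread("pics/side0.png");h=cv2.cvtColor(i,cv2.COLOR_BGR2HSV)
m=((h[...,1]<80)&(h[...,2]>190)).astype(np.uint8)*255
for c in blobs(m,(288,248,312,272),10):
    M=cv2.moments(c);p=(M['m10']/M['m00'],M['m01']/M['m00']);print("side tool top",p,M['m00'],ray('side',[p],.146)*1000)
s=get_state();R=cv2.Rodrigues(np.array(s["tool_rot"]))[0];print(R)
E
```

```text
bay [587.7 -46. ] [107.3  92.9 106.4  92.6] [-91.2 178.5  88.7  -1. ]
stand [ 463.8 -357.5] [59.4 61.  61.  61.2] [ -72.7 -162.6  107.5   15.9]
tooltop [ 463.3 -357.4] [24.7 23.  25.2 23.5] [ -71.2 -161.2  110.    17.6]
slot [588.  -56.5] [65.5 14.4 64.8 15.2] [ -90.3 -180.    90.4    2.5]
button [[589.5 -34.   25. ]]
st2 0.076 [ 589.8 -460. ] [85.1 85.6 85.8 87.3] [ -86.9 -177.9   94.3    1.7]
st2 0.1 [ 583.5 -450.2] [82.6 83.1 83.3 84.8] [ -86.9 -177.9   94.3    1.7]
side tool top (298.817094017094, 258.1128205128205) 97.5 [[ 460.7 -360.2  146. ]]
[[-1.   0.2 -0. ]
 [ 0.2  1.  -0. ]
 [-0.  -0.  -1. ]]
```

The stand edges come to 60 mm, so this is the right one. The tool is at about (463,-357), yaw about 17.5°. The slot is at (588,-57), with balance yaw about -1°.

Request:
send_rows([
  {"x":32,"y":-38,"roll":-5.9,"hand":87},
  {"x":32,"y":-38,"roll":-5.9},
  {"x":32,"y":-38,"roll":-5.9},
  {"x":32,"y":-38,"roll":-5.9},
  {"x":32,"y":-38,"roll":-5.9},
  {"x":32,"y":-38,"roll":-5.9},
  {"x":32,"y":-38,"roll":-5.9},
  {"x":32,"y":-38,"roll":-5.9},
  {"x":32,"y":-38,"roll":-5.9},
  {"x":32,"y":-38,"roll":-5.9},
])

```text
schema error: expected keys hand, x, y, z, roll
```

Request:
send_rows([
  {"x":29,"y":-35},
  {"x":29,"y":-35},
  {"x":25,"y":-38},
  {"x":0,"y":-46},
  {"x":-7,"y":-46},
  {"x":-9,"y":-46},
  {"x":-9,"y":-46},
  {"x":-9,"y":-46},
  {"x":-9,"y":-46},
  {"x":-9,"y":-46},
])

```text
schema error: expected keys hand, x, y, z, roll
```

Request:
send_rows([
  {"x":32,"y":-38,"z":0,"roll":-5.9,"hand":87},
  {"x":32,"y":-38,"z":0,"roll":-5.9,"hand":87},
  {"x":32,"y":-38,"z":0,"roll":-5.9,"hand":87},
  {"x":32,"y":-38,"z":0,"roll":-5.9,"hand":87},
  {"x":32,"y":-38,"z":0,"roll":-5.9,"hand":87},
  {"x":32,"y":-38,"z":0,"roll":-5.9,"hand":87},
  {"x":32,"y":-38,"z":0,"roll":-5.9,"hand":87},
  {"x":32,"y":-38,"z":0,"roll":-5.9,"hand":87},
  {"x":32,"y":-38,"z":0,"roll":-5.9,"hand":87},
  {"x":32,"y":-38,"z":0,"roll":-5.9,"hand":87},
])

```text
time: 1.1
position: [0.4733, 0.25, 0.2921]
tool_rot: [-1.864, -2.528, -0.0]
ft_force: [0.5, 1.0, 0.7]
grip_width: 1.001
grip_force: 0.0
```

Request:
send_rows([
  {"x":29,"y":-35,"z":0,"roll":0,"hand":87},
  {"x":29,"y":-35,"z":0,"roll":0,"hand":87},
  {"x":25,"y":-38,"z":0,"roll":0,"hand":87},
  {"x":0,"y":-46,"z":0,"roll":0,"hand":87},
  {"x":-7,"y":-46,"z":0,"roll":0,"hand":87},
  {"x":-9,"y":-46,"z":0,"roll":0,"hand":87},
  {"x":-9,"y":-46,"z":0,"roll":0,"hand":87},
  {"x":-9,"y":-46,"z":0,"roll":0,"hand":87},
  {"x":-9,"y":-46,"z":0,"roll":0,"hand":87},
  {"x":-9,"y":-46,"z":0,"roll":0,"hand":87},
])

```text
time: 2.1
position: [0.5026, -0.1798, 0.2921]
tool_rot: [-1.859, -2.533, -0.001]
ft_force: [0.4, 0.1, -0.3]
grip_width: 1.003
grip_force: 0.0
```

Request:
send_rows([
  {"x":-10,"y":-45,"z":0,"roll":0,"hand":87},
  {"x":-10,"y":-45,"z":0,"roll":0,"hand":87},
  {"x":-10,"y":-45,"z":0,"roll":0,"hand":87},
  {"x":-10,"y":-42,"z":0,"roll":0,"hand":87},
  {"x":0,"y":0,"z":0,"roll":0,"hand":87},
])

```text
time: 2.6
position: [0.4592, -0.362, 0.2923]
tool_rot: [1.872, 2.522, -0.008]
ft_force: [-0.2, -0.5, 0.6]
grip_width: 1.002
grip_force: 0.0
```

```bash
python3 - <<'E'
from h import *
s=get_state();c=get_calibration("wrist");i=get_image("wrist");cv2.imwrite("pics/w1.png",i)
np.savez("w1",m=c["mtx"],w=c["world_from_camera"])
print(s["position"],s["tool_rot"],s["ft_force"],s["joint_positions"]);print(c["mtx"],np.round(c["world_from_camera"],4))
E
```

```text
[ 0.45918676 -0.36203724  0.29234378] [ 1.87224781  2.52152548 -0.00790034] [-0.18027143 -0.50046454  0.62488158] [-0.10862459  0.23252728  0.85360584  1.64644064 -0.17419408  1.34266483
  1.06439237]
[[325.1922621    0.         283.42381125]
 [  0.         325.1922621  208.18703672]
 [  0.           0.           1.        ]] [[ 0.9573  0.2798  0.073   0.4391]
 [ 0.2891 -0.9237 -0.2515 -0.2946]
 [-0.0029  0.2619 -0.9651  0.3852]
 [ 0.      0.      0.      1.    ]]
```

View pics/w1.png

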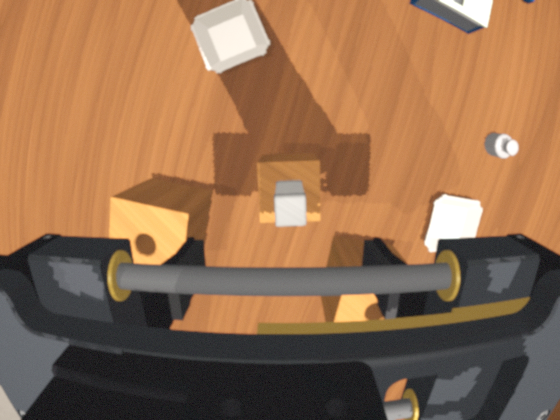

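The wrist view shows the tool top at about (290,210) and its stand's top at about (289,190). I'll refine the tool position from these.

```bash
python3 - <<'E'
from h import *
np.set_printoptions(precision=1,suppress=True)
d=np.load("w1.npz");c={"mtx":d["m"],"world_from_camera":d["w"]}
i=cv2.imread("pics/w1.png");h=cv2.cvtColor(i,cv2.COLOR_BGR2HSV)
print(h[175:232:4,290].tolist())
g=(h[...,1]<70).astype(np.uint8)*255
for lo in (0,140,150,160):
    m=((h[...,1]<70)&(h[...,2]>lo)).astype(np.uint8)*255
    for q in blobs(m,(268,175,312,232))[:1]:
        w=ray("wrist",q.reshape(-1,2),.146,c)[:,:2]*1000
        r=cv2.minAreaRect(w.astype(np.float32));print(lo,cv2.boundingRect(q),r)
og=cv2.inRange(h,(0,90,120),(25,255,255))
cv2.imwrite("pics/c2.png",cv2.resize(i[140:240,240:340],None,fx=6,fy=6,interpolation=cv2.INTER_CUBIC))
E
```

```text
[[14, 154, 189], [14, 128, 170], [23, 12, 165], [19, 17, 170], [22, 17, 165], [14, 16, 173], [18, 13, 240], [18, 13, 239], [16, 12, 238], [20, 13, 239], [20, 13, 234], [19, 12, 236], [18, 14, 233], [12, 126, 205], [13, 145, 206]]
0 (274, 181, 32, 46) ((460.5333557128906, -352.322509765625), (23.694713592529297, 35.39619064331055), 17.81352996826172)
140 (274, 181, 32, 46) ((460.5333557128906, -352.322509765625), (23.694713592529297, 35.39619064331055), 17.81352996826172)
150 (274, 181, 32, 46) ((460.5333557128906, -352.322509765625), (23.694713592529297, 35.39619064331055), 17.81352996826172)
160 (274, 195, 32, 32) ((462.17333984375, -357.42626953125), (23.694713592529297, 24.674617767333984), 17.81352996826172)
```

View pics/c2.png

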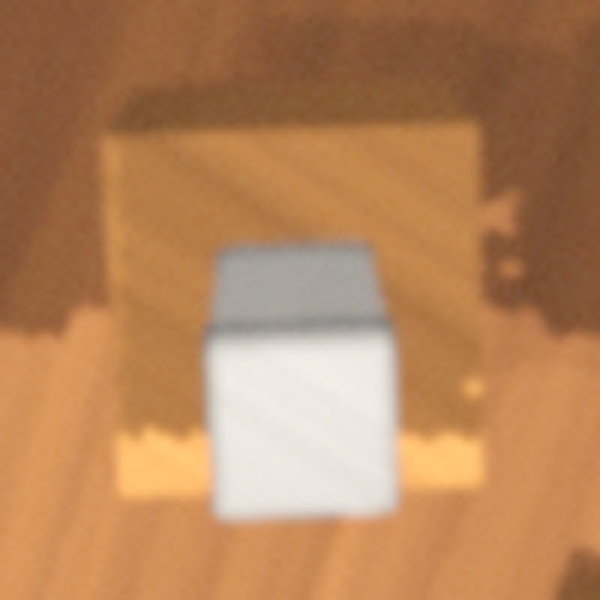

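Request:
send_rows([
  {"x":3.3,"y":4.6,"z":-20,"roll":0.8,"hand":87},
  {"x":0,"y":0,"z":-40,"roll":0,"hand":87},
  {"x":0,"y":0,"z":-40,"roll":0,"hand":87},
  {"x":0,"y":0,"z":-20,"roll":0,"hand":87},
  {"x":0,"y":0,"z":0,"roll":0,"hand":60},
  {"x":0,"y":0,"z":0,"roll":0,"hand":40},
  {"x":0,"y":0,"z":0,"roll":0,"hand":30},
], force=45)

```text
time: 3.35
position: [0.4679, -0.3507, 0.174]
tool_rot: [1.839, 2.544, 0.001]
ft_force: [-0.3, 0.2, -0.1]
grip_width: 0.809
grip_force: 0.0
```

Request:
send_rows([
  {"x":0,"y":0,"z":0,"roll":0,"hand":60},
  {"x":0,"y":0,"z":0,"roll":0,"hand":60},
])

```text
time: 3.55
position: [0.4674, -0.3508, 0.1735]
tool_rot: [1.84, 2.544, 0.001]
ft_force: [-0.1, -0.5, -0.4]
grip_width: 0.706
grip_force: 0.0
```

Request:
send_rows([
  {"x":-4.9,"y":-6.6,"z":-1.5,"roll":-0.5,"hand":50},
  {"x":0,"y":0,"z":0,"roll":0,"hand":40},
  {"x":0,"y":0,"z":0,"roll":0,"hand":30},
  {"x":0,"y":0,"z":0,"roll":0,"hand":15},
  {"x":0,"y":0,"z":0,"roll":0,"hand":15},
  {"x":0,"y":0,"z":0,"roll":0,"hand":15},
  {"x":0,"y":0,"z":0,"roll":0,"hand":15},
])

```text
time: 4.25
position: [0.4621, -0.357, 0.1708]
tool_rot: [1.852, 2.537, 0.0]
ft_force: [-0.0, -0.3, -0.3]
grip_width: 0.276
grip_force: 45.0
```

Request:
send_rows([
  {"x":0,"y":0,"z":10,"roll":0,"hand":15},
  {"x":0,"y":0,"z":30,"roll":0,"hand":15},
  {"x":0,"y":0,"z":35,"roll":0,"hand":15},
  {"x":10,"y":20,"z":25,"roll":0,"hand":15},
  {"x":20,"y":40,"z":10,"roll":0,"hand":15},
  {"x":20,"y":40,"z":0,"roll":0,"hand":15},
  {"x":20,"y":42,"z":0,"roll":0,"hand":15},
  {"x":20,"y":42,"z":0,"roll":0,"hand":15},
  {"x":20,"y":40,"z":0,"roll":0,"hand":15},
  {"x":16,"y":33,"z":0,"roll":0,"hand":15},
])

```text
time: 5.25
position: [0.5889, -0.0971, 0.2815]
tool_rot: [1.85, 2.539, 0.002]
ft_force: [1.0, -0.4, -1.3]
grip_width: 0.275
grip_force: 45.0
```

Request:
send_rows([
  {"x":0,"y":0,"z":0,"roll":0,"hand":15},
  {"x":0,"y":0,"z":0,"roll":0,"hand":15},
  {"x":0,"y":0,"z":0,"roll":0,"hand":15},
])

```text
time: 5.55
position: [0.5874, -0.1017, 0.2812]
tool_rot: [1.855, 2.535, -0.001]
ft_force: [-0.2, -0.2, 0.3]
grip_width: 0.275
grip_force: 45.0
```

```bash
python3 - <<'E'
from h import *
np.set_printoptions(precision=1,suppress=True)
s=get_state();c=get_calibration("wrist");i=get_image("wrist");cv2.imwrite("pics/w2.png",i)
np.savez("w2",m=c["mtx"],w=c["world_from_camera"])
print(s["position"]*1000,s["tool_rot"],s["ft_force"],s["joint_positions"]);print(c["world_from_camera"][:3,3]*1000)
E
```

```text
[ 587.4 -101.7  281.2] [ 1.9  2.5 -0. ] [-0.2 -0.2  0.3] [-0.5  0.2  0.7  1.6 -0.2  1.3  0.6]
[566.1 -35.  374.3]
```

View pics/w2.png

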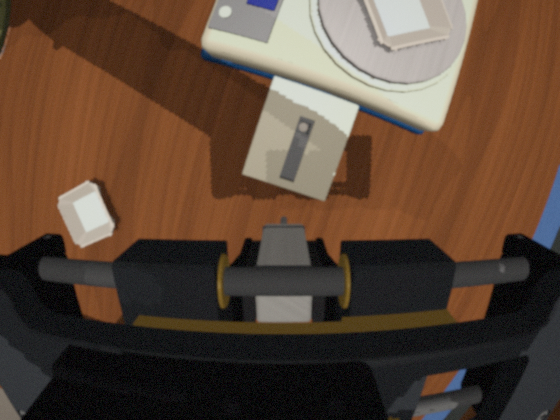

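The slot is visible from about (290,180) to (306,118), with the button at (303,126). The pin tip shows at about (284,219).

```bash
python3 - <<'E'
from h import *
np.set_printoptions(precision=1,suppress=True)
d=np.load("w2.npz");c={"mtx":d["m"],"world_from_camera":d["w"]}
i=cv2.imread("pics/w2.png");g=cv2.cvtColor(i,cv2.COLOR_BGR2GRAY)
m=(g<115).astype(np.uint8)*255
poly=np.array([(278,90),(348,112),(322,190),(252,170)]);k=np.zeros_like(m);cv2.fillPoly(k,[poly],255)
for q in blobs(m&k,(240,80,360,200),30)[:2]:
    w=ray("wrist",q.reshape(-1,2),.045,c)[:,:2]*1000
    r=cv2.minAreaRect(w.astype(np.float32));print("slot",r)
bay=blobs((g>120).astype(np.uint8)*255,(240,75,362,202),300)[0]
for p,z in(((303,126),.025),((303,126),.0375),((297,148),.045)):print(p,ray("wrist",[p],z,c)*1000)
for p in((284,218),(284,224)):
    for z in (.1,.12,.13,.14,.15,.16):print(p,z,ray("wrist",[p],z,c)[0]*1000)
a=cv2.resize(i[75:235,230:370],None,fx=3.7,fy=3.7,interpolation=cv2.INTER_CUBIC);cv2.imwrite("pics/c3.png",a)
E
```

```text
slot ((586.9860229492188, -56.465972900390625), (66.03729248046875, 15.209575653076172), 88.70587921142578)
(303, 126) [[587.1 -31.7  25. ]]
(303, 126) [[586.4 -31.8  37.5]]
(297, 148) [[587. -55.  45.]]
(284, 218) 0.1 [ 591.7 -113.5  100. ]
(284, 218) 0.12 [ 589.9 -107.8  120. ]
(284, 218) 0.13 [ 588.9 -104.9  130. ]
(284, 218) 0.14 [ 588. -102.  140.]
(284, 218) 0.15 [587.1 -99.2 150. ]
(284, 218) 0.16 [586.1 -96.3 160. ]
(284, 224) 0.1 [ 593.4 -118.8  100. ]
(284, 224) 0.12 [ 591.4 -112.7  120. ]
(284, 224) 0.13 [ 590.4 -109.6  130. ]
(284, 224) 0.14 [ 589.4 -106.6  140. ]
(284, 224) 0.15 [ 588.4 -103.5  150. ]
(284, 224) 0.16 [ 587.4 -100.4  160. ]
```

View pics/c3.png

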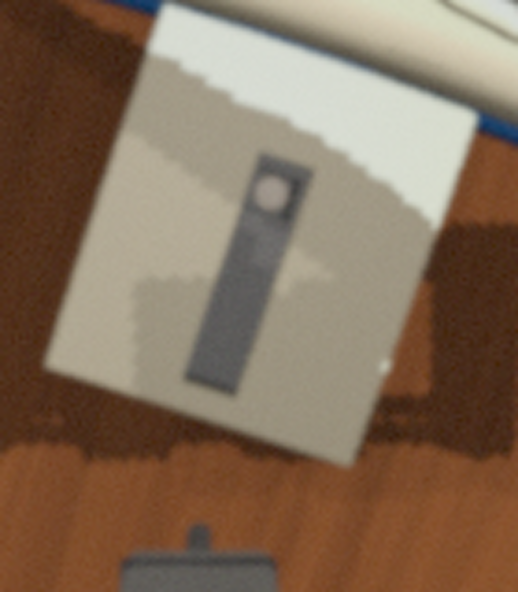

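Request:
send_rows([
  {"x":0,"y":25,"z":0,"roll":0,"hand":15},
  {"x":0,"y":30,"z":-15,"roll":0,"hand":15},
  {"x":0,"y":13.5,"z":-30,"roll":0,"hand":15},
  {"x":0,"y":0,"z":-25,"roll":0,"hand":15},
  {"x":0,"y":0,"z":-10,"roll":0,"hand":15},
  {"x":0,"y":0,"z":0,"roll":0,"hand":15},
  {"x":0,"y":0,"z":0,"roll":0,"hand":15},
  {"x":0,"y":0,"z":0,"roll":0,"hand":15},
])

```text
time: 6.4
position: [0.5888, -0.0327, 0.2025]
tool_rot: [1.853, 2.534, 0.003]
ft_force: [-0.6, 0.4, -0.3]
grip_width: 0.276
grip_force: 45.0
```

```bash
python3 - <<'E'
from h import *
np.set_printoptions(precision=1,suppress=True)
s=get_state();c=get_calibration("wrist");i=get_image("wrist");cv2.imwrite("pics/w3.png",i)
print(s["position"]*1000,s["ft_force"])
d=dict(c)
a=cv2.resize(i[130:270,220:360],None,fx=4,fy=4,interpolation=cv2.INTER_CUBIC);cv2.imwrite("pics/c4.png",a)
np.savez("w3",m=c["mtx"],w=c["world_from_camera"])
E
```

```text
[588.8 -32.7 202.5] [-0.6  0.4 -0.3]
```

View pics/c4.png

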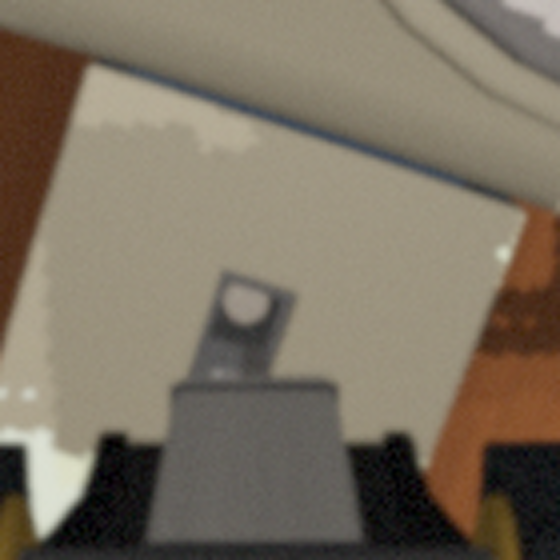

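The button is at crop (247,303), which is full-image (281.5,205.5). I'll cast that ray.

```bash
python3 - <<'E'
from h import *
np.set_printoptions(precision=1,suppress=True)
d=np.load("w3.npz");c={"mtx":d["m"],"world_from_camera":d["w"]}
P=lambda p:np.array(p)/4+[220,130]-.4
print("btn",ray("wrist",P([(247,303)]),.025,c)*1000)
w=ray("wrist",P([(223,271),(297,293)]),.045,c)*1000;print("slot far end",w,w.mean(0))
w=ray("wrist",P([(90,65),(525,213)]),.045,c)*1000;print("bay back corners",w)
w=ray("wrist",P([(215,300),(277,318)]),.038,c)*1000;print("well sides",w)
E
```

```text
btn [[587.6 -33.   25. ]]
slot far end [[579.6 -23.2  45. ]
 [594.9 -23.1  45. ]] [587.3 -23.1  45. ]
bay back corners [[542.9   8.1  45. ]
 [633.1   6.3  45. ]]
well sides [[580.2 -31.1  38. ]
 [593.4 -30.9  38. ]]
```

Request:
send_rows([
  {"x":-1.3,"y":-0.2,"z":0,"roll":0,"hand":15},
  {"x":0,"y":0,"z":-10,"roll":0,"hand":15},
  {"x":0,"y":0,"z":-8,"roll":0,"hand":15},
  {"x":0,"y":0,"z":-3,"roll":0,"hand":15},
  {"x":0,"y":0,"z":0,"roll":0,"hand":15},
  {"x":0,"y":0,"z":0,"roll":0,"hand":15},
])

```text
time: 7.05
position: [0.5866, -0.0319, 0.1796]
tool_rot: [-1.852, -2.537, 0.0]
ft_force: [0.8, 0.3, -0.1]
grip_width: 0.273
grip_force: 45.0
```

Request:
send_rows([
  {"x":0,"y":0,"z":-1.5,"roll":0,"hand":15},
  {"x":0,"y":0,"z":-1.5,"roll":0,"hand":15},
  {"x":0,"y":0,"z":-1,"roll":0,"hand":15},
  {"x":0,"y":0,"z":0,"roll":0,"hand":15},
])

```text
time: 7.45
position: [0.5865, -0.0318, 0.1757]
tool_rot: [-1.852, -2.537, 0.0]
ft_force: [0.2, 1.7, -1.2]
grip_width: 0.268
grip_force: 45.0
```

Request:
send_rows([
  {"x":0.4,"y":-0.8,"z":0,"roll":0,"hand":15},
  {"x":0,"y":0,"z":-1.5,"roll":0,"hand":15},
  {"x":0,"y":0,"z":-1.5,"roll":0,"hand":15},
  {"x":0,"y":0,"z":0,"roll":0,"hand":15},
])

```text
time: 7.85
position: [0.5869, -0.0326, 0.1725]
tool_rot: [-1.852, -2.537, 0.0]
ft_force: [-0.2, 0.3, -1.6]
grip_width: 0.273
grip_force: 45.0
```

Request:
send_rows([
  {"x":0,"y":0,"z":-1,"roll":0,"hand":15},
  {"x":0,"y":0,"z":-1,"roll":0,"hand":15},
  {"x":0,"y":0,"z":0,"roll":0,"hand":15},
])

```text
time: 8.15
position: [0.5869, -0.0326, 0.1706]
tool_rot: [-1.852, -2.537, 0.0]
ft_force: [0.8, 0.2, -0.9]
grip_width: 0.272
grip_force: 45.0
```

Request:
send_rows([
  {"x":0,"y":0,"z":-1,"roll":0,"hand":15},
  {"x":0,"y":0,"z":-1,"roll":0,"hand":15},
  {"x":0,"y":0,"z":0,"roll":0,"hand":15},
])

```text
time: 8.45
position: [0.5869, -0.0326, 0.1686]
tool_rot: [-1.852, -2.537, 0.0]
ft_force: [0.2, 0.2, -0.9]
grip_width: 0.273
grip_force: 45.0
```

Request:
send_rows([
  {"x":0,"y":0,"z":-1,"roll":0,"hand":15},
  {"x":0,"y":0,"z":-1,"roll":0,"hand":15},
  {"x":0,"y":0,"z":0,"roll":0,"hand":15},
])

```text
time: 8.75
position: [0.5871, -0.0327, 0.167]
tool_rot: [1.852, 2.537, 0.0]
ft_force: [-0.4, -0.0, 1.9]
grip_width: 0.273
grip_force: 45.0
```

Request:
send_rows([
  {"x":0,"y":0,"z":-1,"roll":0,"hand":15},
  {"x":0,"y":0,"z":0,"roll":0,"hand":15},
])

```text
time: 8.95
position: [0.5871, -0.0327, 0.166]
tool_rot: [1.852, 2.537, 0.0]
ft_force: [-0.2, -0.1, 3.4]
grip_width: 0.273
grip_force: 45.0
```

Request:
send_rows([
  {"x":0,"y":0,"z":-1,"roll":0,"hand":15},
  {"x":0,"y":0,"z":-1,"roll":0,"hand":15},
  {"x":0,"y":0,"z":0,"roll":0,"hand":15},
])

```text
time: 9.25
position: [0.5872, -0.0327, 0.164]
tool_rot: [1.852, 2.537, 0.0]
ft_force: [-0.9, -0.0, 4.8]
grip_width: 0.271
grip_force: 45.0
```

Request:
send_rows([
  {"x":0,"y":0,"z":-0.7,"roll":0,"hand":15},
  {"x":0,"y":0,"z":-0.5,"roll":0,"hand":15},
  {"x":0,"y":0,"z":0,"roll":0,"hand":15},
])

```text
time: 9.55
position: [0.5872, -0.0327, 0.163]
tool_rot: [1.852, 2.537, 0.001]
ft_force: [-0.9, 0.5, 6.5]
grip_width: 0.274
grip_force: 45.0
```

Request:
send_rows([
  {"x":0,"y":0,"z":-0.4,"roll":0,"hand":15},
  {"x":0,"y":-1.5,"z":0,"roll":0,"hand":15},
  {"x":0,"y":-1.5,"z":0,"roll":0,"hand":15},
  {"x":0,"y":-1,"z":0,"roll":0,"hand":15},
  {"x":0,"y":-1,"z":0,"roll":0,"hand":15},
  {"x":0,"y":0,"z":0,"roll":0,"hand":15},
])

```text
time: 10.15
position: [0.5873, -0.0359, 0.1626]
tool_rot: [-1.851, -2.537, -0.004]
ft_force: [-1.4, 2.4, 5.6]
grip_width: 0.274
grip_force: 45.0
```

Request:
send_rows([
  {"x":0,"y":-1.5,"z":0,"roll":0,"hand":15},
  {"x":0,"y":-1.5,"z":0,"roll":0,"hand":15},
  {"x":-0.1,"y":-1,"z":0,"roll":0,"hand":15},
])

```text
time: 10.45
position: [0.5872, -0.0398, 0.1626]
tool_rot: [-1.85, -2.537, -0.004]
ft_force: [-2.0, 1.8, 5.8]
grip_width: 0.271
grip_force: 45.0
```

Request:
send_rows([
  {"x":-0.3,"y":-2,"z":0,"roll":0,"hand":15},
  {"x":0,"y":-2,"z":0,"roll":0,"hand":15},
  {"x":-0.1,"y":-2,"z":0,"roll":0,"hand":15},
  {"x":0,"y":-2,"z":0,"roll":0,"hand":15},
  {"x":-0.1,"y":-2,"z":0,"roll":0,"hand":15},
])

```text
time: 10.95
position: [0.5869, -0.0497, 0.1627]
tool_rot: [-1.851, -2.538, -0.005]
ft_force: [-0.9, 3.2, 5.9]
grip_width: 0.274
grip_force: 45.0
```

Request:
send_rows([
  {"x":0,"y":-2,"z":0,"roll":0,"hand":15},
  {"x":-0.1,"y":-2,"z":0,"roll":0,"hand":15},
  {"x":0,"y":-2,"z":0,"roll":0,"hand":15},
  {"x":-0.1,"y":-2,"z":0,"roll":0,"hand":15},
  {"x":0,"y":-2,"z":0,"roll":0,"hand":15},
])

```text
time: 11.45
position: [0.5867, -0.0597, 0.1627]
tool_rot: [-1.85, -2.538, -0.005]
ft_force: [-0.6, 4.2, 6.0]
grip_width: 0.271
grip_force: 45.0
```

Request:
send_rows([
  {"x":0,"y":-2,"z":0,"roll":0,"hand":15},
  {"x":-0.1,"y":-2,"z":0,"roll":0,"hand":15},
  {"x":0,"y":-2,"z":0,"roll":0,"hand":15},
  {"x":-0.1,"y":-2,"z":0,"roll":0,"hand":15},
  {"x":0,"y":-2,"z":0,"roll":0,"hand":15},
])

```text
time: 11.95
position: [0.5865, -0.0697, 0.1627]
tool_rot: [-1.85, -2.538, -0.005]
ft_force: [-0.4, 3.5, 6.4]
grip_width: 0.275
grip_force: 45.0
```

Request:
send_rows([
  {"x":0,"y":-2,"z":0,"roll":0,"hand":15},
  {"x":-0.1,"y":-2,"z":0,"roll":0,"hand":15},
  {"x":0,"y":-2,"z":0,"roll":0,"hand":15},
  {"x":-0.1,"y":-1.5,"z":0,"roll":0,"hand":15},
])

```text
time: 12.35
position: [0.5864, -0.0773, 0.1627]
tool_rot: [-1.851, -2.538, -0.005]
ft_force: [-1.3, 3.5, 6.2]
grip_width: 0.27
grip_force: 45.0
```

Request:
send_rows([
  {"x":0,"y":-1,"z":0,"roll":0,"hand":15},
  {"x":0,"y":-1,"z":0,"roll":0,"hand":15},
  {"x":0,"y":0,"z":0,"roll":0,"hand":15},
])

```text
time: 12.65
position: [0.5863, -0.0795, 0.1627]
tool_rot: [-1.851, -2.537, -0.004]
ft_force: [-0.7, 1.9, 6.8]
grip_width: 0.273
grip_force: 45.0
```

Request:
send_rows([
  {"x":0,"y":-1,"z":0,"roll":0,"hand":15},
  {"x":0,"y":0,"z":0,"roll":0,"hand":15},
])

```text
time: 12.85
position: [0.5864, -0.0801, 0.1627]
tool_rot: [-1.85, -2.538, -0.005]
ft_force: [-2.0, 3.9, 5.8]
grip_width: 0.274
grip_force: 45.0
```

Request:
send_rows([
  {"x":0,"y":-0.7,"z":0,"roll":0,"hand":15},
  {"x":0,"y":0,"z":0,"roll":0,"hand":15},
])

```text
time: 13.05
position: [0.5864, -0.0803, 0.1626]
tool_rot: [-1.85, -2.537, -0.006]
ft_force: [-1.0, 4.1, 6.3]
grip_width: 0.276
grip_force: 45.0
```

Request:
send_rows([
  {"x":0,"y":-0.8,"z":0,"roll":0,"hand":15},
  {"x":0,"y":0,"z":0,"roll":0,"hand":15},
])

```text
time: 13.25
position: [0.5865, -0.0812, 0.1627]
tool_rot: [-1.85, -2.538, -0.006]
ft_force: [-0.9, 4.0, 5.3]
grip_width: 0.274
grip_force: 45.0
```

Request:
send_rows([
  {"x":0,"y":-0.8,"z":0,"roll":0,"hand":15},
  {"x":0,"y":0,"z":0,"roll":0,"hand":15},
])

```text
time: 13.45
position: [0.5865, -0.0821, 0.1627]
tool_rot: [-1.85, -2.538, -0.006]
ft_force: [-0.8, 5.1, 5.3]
grip_width: 0.275
grip_force: 45.0
```

Request:
send_rows([
  {"x":0,"y":-0.8,"z":0,"roll":0,"hand":15},
  {"x":0,"y":0,"z":0,"roll":0,"hand":15},
])

```text
time: 13.65
position: [0.5866, -0.0823, 0.1627]
tool_rot: [-1.85, -2.538, -0.007]
ft_force: [-0.4, 4.2, 6.6]
grip_width: 0.274
grip_force: 45.0
```

Request:
send_rows([
  {"x":0,"y":-0.8,"z":0,"roll":0,"hand":15},
  {"x":0,"y":0,"z":0,"roll":0,"hand":15},
])

```text
time: 13.85
position: [0.5866, -0.0825, 0.1627]
tool_rot: [-1.849, -2.537, -0.008]
ft_force: [-0.9, 5.4, 6.8]
grip_width: 0.276
grip_force: 45.0
```

Request:
send_rows([
  {"x":0,"y":-1,"z":0,"roll":0,"hand":15},
  {"x":0,"y":0,"z":0,"roll":0,"hand":15},
])

```text
time: 14.05
position: [0.5866, -0.0828, 0.1626]
tool_rot: [-1.848, -2.537, -0.009]
ft_force: [-0.1, 6.4, 6.6]
grip_width: 0.272
grip_force: 45.0
```

Request:
send_rows([
  {"x":0,"y":-1,"z":0,"roll":0,"hand":15},
  {"x":0,"y":0,"z":0,"roll":0,"hand":15},
])

```text
time: 14.25
position: [0.5866, -0.083, 0.1627]
tool_rot: [-1.847, -2.537, -0.01]
ft_force: [-0.0, 7.9, 6.9]
grip_width: 0.274
grip_force: 45.0
```

Request:
send_rows([
  {"x":0,"y":-1,"z":0,"roll":0,"hand":15},
  {"x":0,"y":0,"z":0,"roll":0,"hand":15},
])

```text
time: 14.45
position: [0.5867, -0.0833, 0.1627]
tool_rot: [-1.846, -2.537, -0.011]
ft_force: [-0.3, 8.4, 7.4]
grip_width: 0.275
grip_force: 45.0
```

Request:
send_rows([
  {"x":0,"y":3.5,"z":0,"roll":0,"hand":15},
  {"x":0,"y":2.5,"z":0,"roll":0,"hand":15},
  {"x":0,"y":0,"z":0,"roll":0,"hand":15},
])

```text
time: 14.75
position: [0.5865, -0.0817, 0.1628]
tool_rot: [1.851, 2.538, 0.003]
ft_force: [0.3, 1.0, 5.5]
grip_width: 0.276
grip_force: 45.0
```

Request:
send_rows([
  {"x":0,"y":0,"z":3,"roll":0,"hand":15},
  {"x":0,"y":0,"z":5,"roll":0,"hand":15},
  {"x":0,"y":0,"z":8,"roll":0,"hand":15},
  {"x":0,"y":0,"z":10,"roll":0,"hand":15},
  {"x":0,"y":0,"z":15,"roll":0,"hand":15},
  {"x":0,"y":0,"z":25,"roll":0,"hand":15},
  {"x":0,"y":-10,"z":30,"roll":0,"hand":15},
  {"x":0,"y":-15,"z":22,"roll":0,"hand":15},
  {"x":0,"y":0,"z":0,"roll":0,"hand":15},
  {"x":0,"y":0,"z":0,"roll":0,"hand":15},
])

```text
time: 15.75
position: [0.5858, -0.1088, 0.2809]
tool_rot: [1.854, 2.535, 0.001]
ft_force: [0.0, 1.0, -1.3]
grip_width: 0.271
grip_force: 45.0
```

```bash
python3 - <<'E'
from h import *
np.set_printoptions(precision=3,suppress=True)
s=get_state();c=get_calibration("wrist");i=get_image("wrist")
print(s["time"],s["position"]*1000,s["tool_rot"],s["ft_force"])
np.savez("w4",m=c["mtx"],w=c["world_from_camera"])
cv2.imwrite("pics/w4full.png",i)
cv2.imwrite("pics/w4.png",cv2.resize(i[75:235,210:390],None,fx=3.7,fy=3.7,interpolation=cv2.INTER_CUBIC))
E
```

```text
15.75 [ 585.783 -108.805  280.917] [1.854 2.535 0.001] [ 0.032  0.986 -1.265]
```

View pics/w4.png

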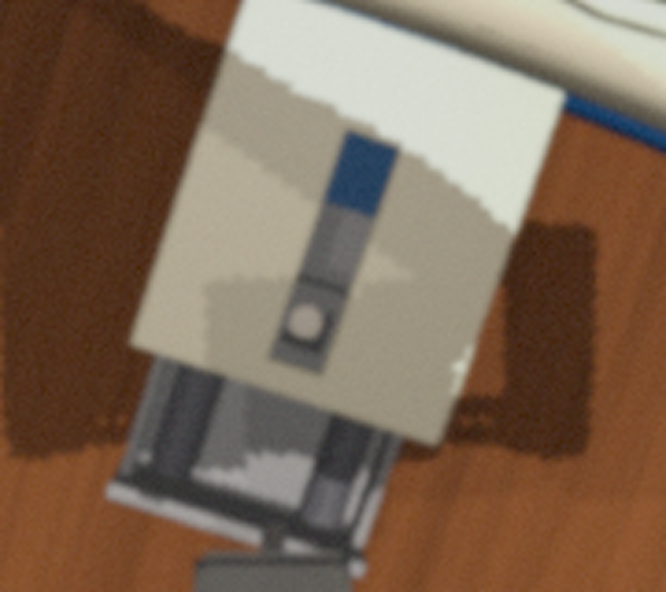

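The tray is out and the well with its button shows at crop (306,321). The pin tip is in the same place relative to the hand as before, so the tool hasn't slipped. I'll check the tray travel.

```bash
python3 - <<'E'
from h import *
np.set_printoptions(precision=1,suppress=True)
d=np.load("w4.npz");c={"mtx":d["m"],"world_from_camera":d["w"]}
P=lambda p:np.array(p)/3.7+[210,75]-.4
print("btn",ray("wrist",P([(306,321)]),.025,c)*1000)
print("slot ends",ray("wrist",P([(371,140),(297,366)]),.045,c)*1000)
E
```

```text
btn [[586.6 -78.4  25. ]]
slot ends [[586.8 -23.5  45. ]
 [586.8 -89.   45. ]]
```

Request:
send_rows([
  {"x":-20,"y":-41,"z":0,"roll":0,"hand":15},
  {"x":-20,"y":-41,"z":0,"roll":0,"hand":15},
  {"x":-20,"y":-41,"z":0,"roll":0,"hand":15},
  {"x":-20,"y":-41,"z":0,"roll":0,"hand":15},
  {"x":-20,"y":-41,"z":0,"roll":0,"hand":15},
  {"x":-15,"y":-28,"z":0,"roll":0,"hand":15},
  {"x":-8.7,"y":-15.2,"z":0,"roll":0,"hand":15},
  {"x":0,"y":0,"z":-20,"roll":0,"hand":15},
  {"x":0,"y":0,"z":0,"roll":0,"hand":15},
  {"x":0,"y":0,"z":0,"roll":0,"hand":15},
])

```text
time: 16.8
position: [0.4622, -0.3548, 0.259]
tool_rot: [-1.849, -2.536, 0.0]
ft_force: [0.5, 0.6, -0.6]
grip_width: 0.272
grip_force: 45.0
```

Request:
send_rows([
  {"x":0,"y":0,"z":0,"roll":0,"hand":15},
  {"x":0,"y":0,"z":0,"roll":0,"hand":15},
  {"x":0,"y":0,"z":0,"roll":0,"hand":15},
])

```text
time: 17.1
position: [0.4626, -0.356, 0.2607]
tool_rot: [1.851, 2.537, 0.0]
ft_force: [0.1, 0.8, -0.6]
grip_width: 0.271
grip_force: 45.0
```

Request:
send_rows([
  {"x":-0.5,"y":-1,"z":-15,"roll":0,"hand":15},
  {"x":0,"y":0,"z":-15,"roll":0,"hand":15},
  {"x":0,"y":0,"z":-8,"roll":0,"hand":15},
  {"x":0,"y":0,"z":0,"roll":0,"hand":15},
  {"x":0,"y":0,"z":0,"roll":0,"hand":15},
])

```text
time: 17.6
position: [0.4614, -0.3573, 0.2218]
tool_rot: [-1.852, -2.537, 0.001]
ft_force: [0.5, 0.4, -0.5]
grip_width: 0.272
grip_force: 45.0
```

Request:
send_rows([
  {"x":0,"y":0,"z":-4,"roll":0,"hand":15},
  {"x":0,"y":0,"z":-5,"roll":0,"hand":15},
  {"x":0,"y":0,"z":-5,"roll":0,"hand":15},
  {"x":0,"y":0,"z":0,"roll":0,"hand":15},
])

```text
time: 18.0
position: [0.4613, -0.3569, 0.2073]
tool_rot: [-1.852, -2.536, 0.0]
ft_force: [-0.5, 0.5, -1.1]
grip_width: 0.275
grip_force: 45.0
```

Next I bring it down towards 175, nudging x by +0.8 for the spigot's clearance.

Request:
send_rows([
  {"x":0.8,"y":0,"z":-5,"roll":0,"hand":15},
  {"x":0,"y":0,"z":-6,"roll":0,"hand":15},
  {"x":0,"y":0,"z":-6,"roll":0,"hand":15},
  {"x":0,"y":0,"z":-3,"roll":0,"hand":15},
  {"x":0,"y":0,"z":0,"roll":0,"hand":15},
])

```text
time: 18.5
position: [0.4621, -0.357, 0.1874]
tool_rot: [-1.852, -2.536, 0.0]
ft_force: [-0.4, 0.1, -0.8]
grip_width: 0.273
grip_force: 45.0
```

Request:
send_rows([
  {"x":0,"y":0,"z":-4,"roll":0,"hand":15},
  {"x":0,"y":0,"z":-4,"roll":0,"hand":15},
  {"x":0,"y":0,"z":-4,"roll":0,"hand":15},
  {"x":0,"y":0,"z":0,"roll":0,"hand":15},
])

```text
time: 18.9
position: [0.4621, -0.3569, 0.1755]
tool_rot: [-1.852, -2.536, 0.0]
ft_force: [-0.6, 0.1, -1.1]
grip_width: 0.267
grip_force: 45.0
```

Request:
send_rows([
  {"x":0,"y":0,"z":-1.5,"roll":0,"hand":15},
  {"x":0,"y":0,"z":-1,"roll":0,"hand":15},
  {"x":0,"y":0,"z":0,"roll":0,"hand":15},
])

```text
time: 19.2
position: [0.4624, -0.3572, 0.1737]
tool_rot: [1.852, 2.537, 0.0]
ft_force: [-0.3, 0.2, -0.3]
grip_width: 0.271
grip_force: 45.0
```

Request:
send_rows([
  {"x":0,"y":0,"z":-1,"roll":0,"hand":15},
  {"x":0,"y":0,"z":-0.7,"roll":0,"hand":15},
  {"x":0,"y":0,"z":0,"roll":0,"hand":15},
])

```text
time: 19.5
position: [0.4624, -0.3572, 0.1719]
tool_rot: [-1.852, -2.537, -0.0]
ft_force: [-0.6, -0.3, -0.5]
grip_width: 0.272
grip_force: 45.0
```

Request:
send_rows([
  {"x":0,"y":0,"z":-0.6,"roll":0,"hand":15},
  {"x":0,"y":0,"z":-0.6,"roll":0,"hand":15},
  {"x":0,"y":0,"z":0,"roll":0,"hand":15},
])

```text
time: 19.8
position: [0.4624, -0.3572, 0.1708]
tool_rot: [1.853, 2.537, 0.0]
ft_force: [0.8, 0.6, -1.7]
grip_width: 0.271
grip_force: 45.0
```

Request:
send_rows([
  {"x":0,"y":0,"z":-0.5,"roll":0,"hand":15},
  {"x":0,"y":0,"z":0,"roll":0,"hand":15},
])

```text
time: 20.0
position: [0.4624, -0.3573, 0.1707]
tool_rot: [1.852, 2.537, 0.0]
ft_force: [-0.7, -0.1, 3.9]
grip_width: 0.274
grip_force: 45.0
```

Request:
send_rows([
  {"x":0,"y":0,"z":-0.5,"roll":0,"hand":15},
  {"x":0,"y":0,"z":0,"roll":0,"hand":15},
])

```text
time: 20.2
position: [0.4624, -0.3573, 0.1707]
tool_rot: [1.853, 2.537, 0.001]
ft_force: [-1.9, 1.3, 7.8]
grip_width: 0.273
grip_force: 45.0
```

It's seated at the original height, 170.7. I relieve the force, then release and retreat upward.

Request:
send_rows([
  {"x":0,"y":0,"z":0.7,"roll":0,"hand":15},
  {"x":0,"y":0,"z":0,"roll":0,"hand":30},
  {"x":0,"y":0,"z":0,"roll":0,"hand":45},
  {"x":0,"y":0,"z":0,"roll":0,"hand":65},
  {"x":0,"y":0,"z":0,"roll":0,"hand":87},
  {"x":0,"y":0,"z":0,"roll":0,"hand":87},
  {"x":0,"y":0,"z":0,"roll":0,"hand":87},
  {"x":0,"y":0,"z":0,"roll":0,"hand":87},
  {"x":0,"y":0,"z":0,"roll":0,"hand":87},
], force=5)

```text
time: 21.1
position: [0.4624, -0.3573, 0.1705]
tool_rot: [1.852, 2.537, 0.0]
ft_force: [0.2, 0.5, 0.5]
grip_width: 0.898
grip_force: 0.0
```

Request:
send_rows([
  {"x":0,"y":0,"z":15,"roll":0,"hand":87},
  {"x":0,"y":0,"z":25,"roll":0,"hand":87},
  {"x":0,"y":0,"z":35,"roll":0,"hand":87},
  {"x":0,"y":0,"z":30,"roll":0,"hand":87},
  {"x":0,"y":0,"z":15,"roll":0,"hand":87},
  {"x":0,"y":0,"z":0,"roll":0,"hand":87},
  {"x":0,"y":0,"z":0,"roll":0,"hand":87},
])

```text
time: 21.8
position: [0.4622, -0.3569, 0.2898]
tool_rot: [-1.852, -2.537, -0.0]
ft_force: [-0.2, 0.3, 0.3]
grip_width: 0.999
grip_force: 0.0
```

```bash
python3 - <<'E'
from h import *
s=get_state();c=get_calibration("wrist");i=get_image("wrist")
print(s["time"],s["position"],s["grip_width"],s["ft_force"])
h=cv2.cvtColor(i,cv2.COLOR_BGR2HSV);m=((h[...,1]<70)&(h[...,2]>185)).astype(np.uint8)*255
for q in blobs(m,(255,165,330,232))[:1]:
    w=ray("wrist",q.reshape(-1,2),.146,c)[:,:2]*1000;print(cv2.minAreaRect(w.astype(np.float32)))
t=get_image("side")
cv2.imwrite("pics/end.png",np.hstack([cv2.resize(i[120:240,230:350],(390,390)),cv2.resize(t[130:330,200:400],(390,390))]))
E
```

```text
21.8 [ 0.46220251 -0.35685193  0.2897877 ] 0.9989475788033934 [-0.24548292  0.33374116  0.34774458]
((462.4388427734375, -357.1234436035156), (23.67598533630371, 22.21843147277832), 17.737424850463867)
```

View pics/end.png

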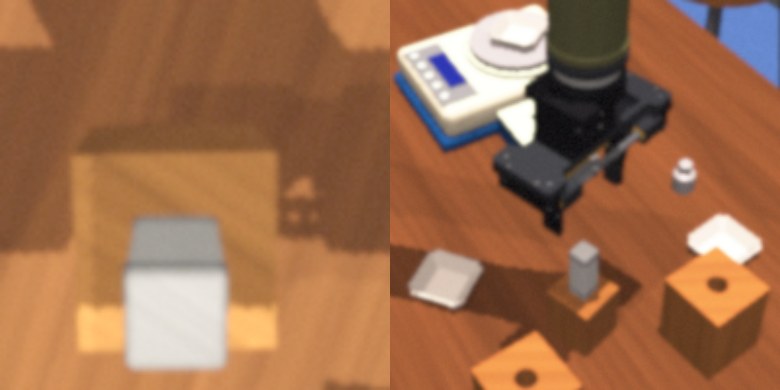

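The tool stands seated at (462.4,-357.1), yaw 17.7°, as it was at the start, and the gripper is clear. I'm handing the job in.

```bash
python3 -c "
from bench import *
print(close_job())"
```

```text
the job is handed in; nothing more can be done
None
```

The job is handed in at about 22 s: the battery tray was pushed out to its stop with the button held down (about 46 mm by camera), and the pin tool is back in its stand, seated as before and released; no verdict was returned.

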